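Set out the soldering place

TASK

Set out the soldering place around the circuit-board holder: stand the wide round tin midway between the board holder and the soldering-iron stand, with the small square tin stacked centrally on top of it, and stand the solder spool upright midway between the board holder and the vise. Stand the flux bottle straight in front of the board holder, on the robot's side and square off the middle of its long edge, with the bottle's centre 10 cm from the board's centre. Leave the mug, the screwdriver and the glass jar where they are.

Things in the scene. Friction and masses are not known exactly. Their poses are not given: they have to be found in the camera images.
- holder: Circuit-board holder, screwed to the bench: grey base with two aluminium side clamps that hold a green circuit board with small components. 70 mm (x) by 104 mm (y) overall, 40 mm high. Origin on the bench under the centre of the board. Its y axis runs along the long edge, in line with the stand and the vise, whose origins lie 220 mm from it, one on each side (either may be on the left); its x axis points away from the robot (turned up to 0.2 rad), so -x is the robot's side.
- stand: Soldering-iron stand, screwed to the bench: grey base plate 90 mm (x) by 70 mm (y) carrying a slanted steel holder with a blue-handled iron that leans up and away from the robot, 125 mm high. Origin on the bench under the centre of the base plate, 220 mm from the holder's origin.
- vise: Small blue bench vise, screwed to the bench: base 80 mm (x) by 56 mm (y), 60 mm high, with a screw and cross handle on the robot's side. Origin on the bench under the centre of its base, 220 mm from the holder's origin.
- wide_tin_mid (a point): Wide flat round closed tin of bare aluminium, loose: 60 mm diameter, 28 mm high, about 110 g, flat lid. The point is its centre, 14 mm above its underside; z up.
- small_tin_mid (a point): Small square closed tin of bare steel, loose: 36 by 36 mm (x, y along its sides), 22 mm high, about 50 g. The point is its centre, 11 mm above its underside; z up.
- spool_mid (a point): Solder spool standing on end, loose: two black flanges 46 mm in diameter, 42 mm diameter of solder wire wound between them, 40 mm high, about 140 g. The point is its centre, 20 mm above its underside; z is the spool's axis, up.
- flux_mid (a point): White plastic flux bottle, loose, standing: round body 32 mm in diameter up to 48 mm above its underside, then a neck 18 mm in diameter and a thin nozzle, 80 mm high in all, about 60 g. The point is on its axis, 40 mm above its underside; z up.
- mug: White ceramic mug, 76 mm rim diameter, 85 mm high, standing beyond the row; to be left alone. Origin at the centre of its underside.
- screwdriver: Screwdriver 170 mm long lying beyond the row; to be left alone. Origin on its underside; its x axis runs along it.
- jar: Amber glass jar with a black cap, 38 mm diameter, 50 mm high, standing nearest to the robot; to be left alone. Origin at the centre of its underside.
Not all that is in view belongs to the job. What is shaped like the part that bears small_tin_mid but brown is not meant. Several things look just like the part that bears flux_mid: the one meant starts farthest from the robot's base.

How it is judged:
At the end, for the whole second after the job is handed in: Wide tin midway holder-stand and spool midway holder-vise (15 mm along and across the row), standing on the bench; small tin flat on the wide tin, centred to 10 mm; flux bottle standing 100 mm from the holder on the robot's side, on its middle line (15 mm each way). All upright and at rest (x of wide_tin_mid in the frame of holder between -0.015 and 0.015 m and horizontal distance between wide_tin_mid and stand below 0.125 m and horizontal distance between each of wide_tin_mid, spool_mid and holder below 0.125 m and x of spool_mid in the frame of holder between -0.015 and 0.015 m and horizontal distance between spool_mid and vise below 0.125 m and height (world z) of wide_tin_mid between 0.01 and 0.018 m and height (world z) of spool_mid between 0.016 and 0.024 m and height (world z) of flux_mid between 0.036 and 0.044 m and height (world z) of small_tin_mid between 0.035 and 0.043 m and horizontal distance between small_tin_mid and wide_tin_mid below 0.01 m and x of flux_mid in the frame of holder between -0.115 and -0.085 m and y of flux_mid in the frame of holder between -0.015 and 0.015 m and angle between each of wide_tin_mid, small_tin_mid, spool_mid, flux_mid's own z axis and vertical below 0.12 rad and linear speed of each of wide_tin, small_tin, spool, flux below 0.01 m/s); the robot touches nothing.
It fails at once if the mug is moved more than 20 mm (distance of mug from where it was at the start of the episode above 0.02 m).
It fails at once if the screwdriver is moved more than 20 mm (distance of screwdriver from where it was at the start of the episode above 0.02 m).
It fails at once if the glass jar is moved more than 20 mm (distance of jar from where it was at the start of the episode above 0.02 m).
It also fails if it takes over 112 s, if anything falls off the work surface, if the arm or the gripper's body presses on something with over 40 N, if the wrist force passes 120 N, or if a joint passes its speed limit or range.

ROBOT

A 6-joint arm with a two-finger parallel gripper is mounted at the origin on the work surface. World frame = base frame: x ahead of the robot, y to its left, z up, the work surface at z = 0. Lengths are in m, angles in rad, forces in N, time in s.
With the tool pointing down it reaches from about 0.375 to 0.9 m from the base axis. Payload 3.1 kg.
Tool frame: the origin (TCP) lies midway between the tips of the shut fingers; the grasp point (between the pads) lies 19 mm behind it (manip.grasp_offset is the distance from the TCP to the grasp point, in m); z points along the fingers, y is the line along which they close (so a half turn about z gives the same grasp; the last joint's range is limited). The gripper opens to 85 mm and grips with 20 to 120 N. Pads are 22 mm wide; open, the fingers measure 114 mm over their backs; the gripper's body (76 mm by 85 mm) begins 54 mm behind the grasp point. The pads swing forward as they close: fully open they stand 13 mm farther back than shut.
Start: joints at [-1.304, 0.527, 1.433, -0, 1.181, -0.178], TCP at [0.269, -0.564, 0.231] pointing down, gripper open.
Joint ranges: [-3.08, 3.08], [-0.75, 2.2], [0.22, 2.44], [-1.43, 4.57], [0, 2.65], [-2.85, 2.85]. Speed limits (rad/s): [2.79, 2.79, 3.14, 3.14, 3.14, 3.14].

INTERFACE

Orientations are given as a unit quaternion [x, y, z, w].
In Python, from station import sensors, cams, order, manip gives the robot as it stands.
- The arm moves only by the tool move_arm, never from a script. Its argument "targets" is a list of rows, each an object of numbers: "dx", "dy", "dz": the shift along the world's x, y, z normalised to -1 to 1, where 1 is 25 mm; "rx", "ry", "rz": the turn, a rotation vector about the world's x, y, z normalised to -1 to 1, where 1 is 30 degrees. A call has exactly 10 rows; each row shifts and turns the commanded pose from where the row before left it; what a row does not reach is not made up. A row lasts 1/8 s, in which the tool goes at most 62.5 mm and 10.7 degrees, less where a joint would pass 70% of its speed; a pose out of reach is approached as far as the arm can. A call with a number of a shift or a turn outside -1 to 1 is refused whole. A call with a gripper value outside its range is refused whole. "claw" is the opening in per cent of the stroke, from 0 (shut) to 100 (fully open), set as the call begins (left out, the last holds). The fingers move at their own pace and stop on an object; "newtons" is the grip in N (left out, the last holds). Time passes only in rows, so rows that do not move let the fingers close, or fill a call up. It gives the time, the measured TCP pose, the force, the opening and the grip force at its end, in the units of the state.
- sensors.sense(): the state, without advancing time (a new reading comes with each control period).
- cams.snapshot(name): name is "side" or "top" or "wrist"; returns the picture (400x640x3 uint8, red, green, blue); there is no depth.
- cams.camera_model(name): a dict with "fx", "fy", "cx", "cy" (pixels), "extrinsics" (4x4, takes a point from world to camera coordinates). Camera axes: x right, y down, z forward; pixel columns grow to the right and rows downward; lengths in m; the calibration is good to about 2 mm. A picture is of the moment at which its call begins: read the wrist's pose just before it. camera_model takes no time and is no camera call; for the wrist camera it gives the pose at the moment of the call.
- order.sign_off(): hands the job in; it is judged then, once.
The state is a dict: "t": time; "q": joint angles; "qd": joint speeds; "tau": joint torques, N m; "tcp_pos": TCP position; "tool_rot": TCP orientation; "force": force on the tool from outside, world axes, zero at the start; "ft_torque": the same for the moment, N m; "finger_gap": opening from 0.0 (shut) to 1.0 (fully open); "gripper_force": force on a finger pad.
Only numpy, scipy, OpenCV 4.12 (cv2) and the standard library are available. Lean on these libraries where they do the work, as an engineer would, in place of code of your own. Each camera call takes 0.05 s, during which the arm holds its last target. There are 200 camera calls.

## Working session

There is one attempt and no reset: what is moved stays moved. The work goes in short steps, Python scripts to look and compute and a tool call to move; the robot and the scene stay as the last step left them, time stands still between calls to the robot, and variables do not carry over. Pictures are saved under pics/ and viewed, at most 14 in all, crops included, and the job is handed in when it is done.

Besides the shell and the picture viewer there is one more tool, called as a command line: name --argument value ..., lists and objects as JSON in quotes. move_arm: Moves the arm, as the interface text tells. Scaled input: -1 to 1 covers 25 mm each way for a shift and 30 degrees each way for a turn. Its arguments: {"type":"object","properties":{"targets":{"type":"array"},"claw":{"type":"number"},"newtons":{"type":"number"}},"required":["targets"]}

```bash
mkdir -p pics; ls
python3 - <<'E'
from station import sensors,cams,order,manip
import cv2
for n in("top","side"):
    im=cams.snapshot(n); cv2.imwrite(f"pics/{n}0.png",im[:,:,::-1])
    m=cams.camera_model(n); print(n,m)
s=sensors.sense(); print(s, manip.grasp_offset)
E
```

```text
pics
top {'fx': 439.11998190311226, 'fy': 439.11998190311226, 'cx': 323.6676488787891, 'cy': 192.80026558366734, 'extrinsics': array([[ 0.01776229, -0.99942867, -0.02875457,  0.01330514],
       [-0.99109004, -0.01380261, -0.13247651,  0.55048671],
       [ 0.13200393,  0.03085145, -0.99076897,  0.99391729],
       [ 0.        ,  0.        ,  0.        ,  1.        ]])}
side {'fx': 512.1727068480881, 'fy': 512.1727068480881, 'cx': 319.6230650001661, 'cy': 193.7251720959998, 'extrinsics': array([[ 0.99890878, -0.04440113, -0.01448393, -0.55445933],
       [-0.03646179, -0.54760476, -0.83594232,  0.0827313 ],
       [ 0.02918531,  0.83555824, -0.54862614,  1.17941936],
       [ 0.        ,  0.        ,  0.        ,  1.        ]])}
{'t': 0.1, 'q': array([-1.30447973e+00,  5.28374064e-01,  1.43375856e+00,  3.81748210e-05,
        1.18143923e+00, -1.78522820e-01]), 'qd': array([-1.38446918e-03, -2.12292938e-03, -3.33982705e-03, -2.36161047e-03,
        2.44097200e-05,  1.70001195e-03]), 'tau': array([-2.36038049e-04, -4.43305027e+01, -1.78586751e+01, -2.20096567e-04,
        3.90092813e-03, -2.39348014e-05]), 'tcp_pos': array([ 0.26879675, -0.56353264,  0.23043593]), 'tool_rot': array([ 9.75367665e-01,  2.20583176e-01, -2.57917051e-05, -9.89418872e-04]), 'force': array([0.25740209, 0.19356764, 0.22064529]), 'ft_torque': array([ 0.00363311, -0.01596674,  0.01383178]), 'gripper_force': 0.0, 'finger_gap': 0.9998726631612721} 0.0187
```

View pics/top0.png

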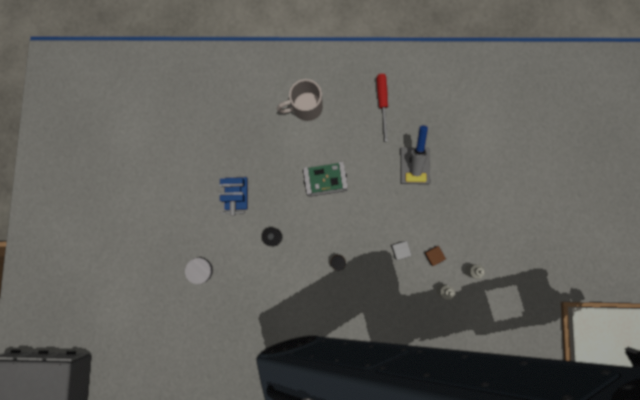

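View pics/side0.png

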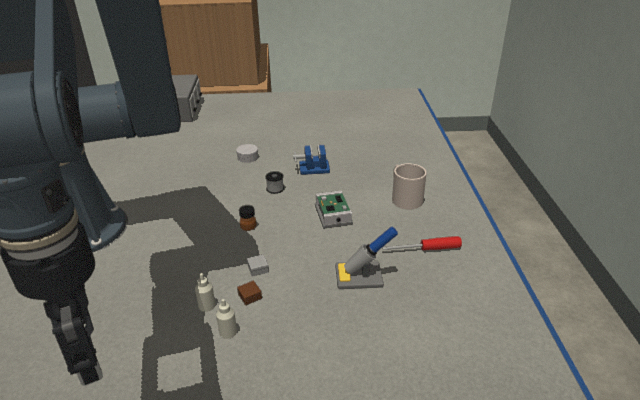

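Top view: wide tin (198,270), spool (271,236), jar (338,262), small steel tin (401,250) with brown decoy (435,256), holder (326,178), vise (234,195), stand (416,166). There are two bottles, at (476,271) and (447,292). The first is farther from the base in both x and |y|, so it fits; I'll measure it and check it in an enlarged crop.

```bash
cat > h.py <<'E'
import numpy as np,cv2
from station import sensors,cams,order
def ray(m,u,v):
    E=m["extrinsics"];R,t=E[:3,:3],E[:3,3]
    return -R.T@t, R.T@np.array([(u-m["cx"])/m["fx"],(v-m["cy"])/m["fy"],1])
def onplane(m,u,v,z):
    c,d=ray(m,u,v); return (c+d*(z-c[2])/d[2])[:2]
def proj(m,p):
    c=m["extrinsics"]@np.append(p,1); return m["fx"]*c[0]/c[2]+m["cx"],m["fy"]*c[1]/c[2]+m["cy"]
E
python3 - <<'E'
from h import *
m=cams.camera_model("top")
for n,u,v,z in [("wide",198,270,.028),("spool",271.5,236.5,.04),("small",401,250.5,.022),("brown",435,256,.022),("fluxA",476.5,271.5,.06),("fluxB",447.5,292.5,.06),("jar",338,261,.05),("holder",326,179,.03),("vise",236,195,.03),("stand",415,168,.01)]:
    p=onplane(m,u,v,z); print(n,p.round(4),np.hypot(*p).round(3))
im=cv2.imread("pics/top0.png"); c=[cv2.resize(im[a:b,x:y],None,fx=4,fy=4,interpolation=cv2.INTER_CUBIC) for a,b,x,y in [(150,220,210,410),(230,310,170,370)] ]
d=cv2.resize(im[120:310,385:495],None,fx=3,fy=3,interpolation=cv2.INTER_CUBIC)
cv2.imwrite("pics/c1.png",np.vstack(c)); cv2.imwrite("pics/c2.png",d)
E
```

```text
wide [0.3657 0.3122] 0.481
spool [0.446 0.141] 0.468
small [ 0.4192 -0.16  ] 0.449
brown [ 0.4079 -0.2385] 0.472
fluxA [ 0.3757 -0.321 ] 0.494
fluxB [ 0.3288 -0.2563] 0.417
jar [ 0.3929 -0.0137] 0.393
holder [0.5842 0.0173] 0.584
vise [0.5429 0.2304] 0.59
stand [ 0.6172 -0.1965] 0.648
```

View pics/c1.png

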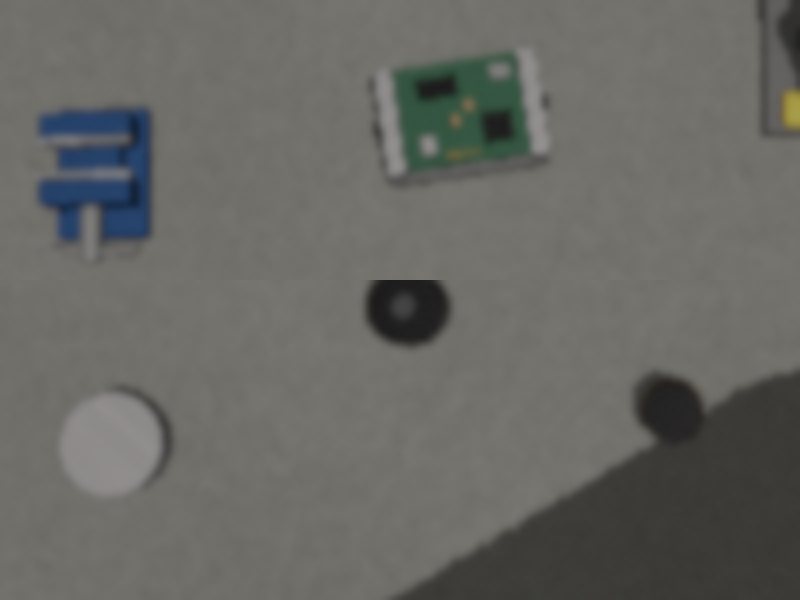

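View pics/c2.png

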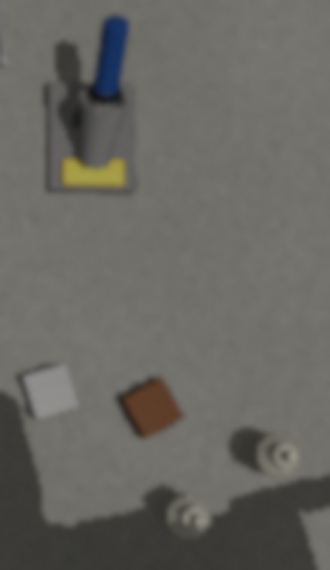

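The crop shows bottle A at about (477,272), farther out than bottle B at (447,292). The small tin is bare steel beside the brown one. Next I'll get the holder frame and refine the targets.

Run:
```python
from h import *
m=cams.camera_model("top");s=cams.camera_model("side")
hc=[(210+a/4,150+b/4) for a,b in [(375,70),(395,178),(548,155),(530,48)]]
P=np.array([onplane(m,*p,.037) for p in hc]); H=P.mean(0); print("H",H, "edges",np.arctan2(-(P[0]-P[3])[0],(P[0]-P[3])[1]),np.arctan2(-(P[1]-P[2])[0],(P[1]-P[2])[1]))
S=onplane(m,415.2,165.8,.008); d=H-S; print("S",S,np.hypot(*d),np.arctan2(-d[0],d[1]))
for z,p in [(.08,(479.3,271.7)),(.048,(477,271.7))]: print("flux",onplane(m,*p,z))
# side view check: nozzle tip of A at about (224,300)
c1,d1=ray(m,479.3,271.7);c2,d2=ray(s,224,300)
t=np.linalg.lstsq(np.c_[d1,-d2],c2-c1,rcond=None)[0]; print("tri",c1+d1*t[0],c2+d2*t[1])
th=np.arctan2(-d[0],d[1]); ex=np.array([np.cos(th),np.sin(th)]);ey=np.array([-np.sin(th),np.cos(th)])
print("th",th,"wide",H-.11*ey,"spool",H+.11*ey,"flux",H-.1*ex)
```

```text
H [0.58512157 0.01836858] edges 0.1555326324083496 0.16445541863611385
S [ 0.62301025 -0.19736969] 0.21904007038415707 0.1738504742660308
flux [ 0.3761809 -0.32076  ]
flux [ 0.37484133 -0.32582192]
tri [ 0.37599313 -0.32229823  0.07516236] [ 0.37733717 -0.32210628  0.07504916]
th 0.1738504742660308 wide [ 0.60414893 -0.08997329] spool [0.5660942  0.12671044] flux [0.48662896 0.00107097]
```

move_arm --targets '[{"dx":0.43,"dy":0.98,"rz":0.35},{"dx":0.43,"dy":0.98,"rz":0.35},{"dx":0.43,"dy":0.98,"rz":0.35},{"dx":0.43,"dy":0.98,"rz":0.35},{"dx":0.43,"dy":0.98,"rz":0.35},{"dx":0.43,"dy":0.98,"rz":0.35},{"dx":0.43,"dy":0.98,"rz":0.35},{"dx":0.43,"dy":0.98,"rz":0.1},{"dx":0.43,"dy":0.98},{"dx":0.43,"dy":0.98}]' --claw 75 --newtons 30

```text
schema error: expected keys dx, dy, dz, rx, ry, rz
```

move_arm --targets '[{"dx":0.43,"dy":0.98,"dz":0,"rx":0,"ry":0,"rz":0.35},{"dx":0.43,"dy":0.98,"dz":0,"rx":0,"ry":0,"rz":0.35},{"dx":0.43,"dy":0.98,"dz":0,"rx":0,"ry":0,"rz":0.35},{"dx":0.43,"dy":0.98,"dz":0,"rx":0,"ry":0,"rz":0.35},{"dx":0.43,"dy":0.98,"dz":0,"rx":0,"ry":0,"rz":0.35},{"dx":0.43,"dy":0.98,"dz":0,"rx":0,"ry":0,"rz":0.35},{"dx":0.43,"dy":0.98,"dz":0,"rx":0,"ry":0,"rz":0.35},{"dx":0.43,"dy":0.98,"dz":0,"rx":0,"ry":0,"rz":0.1},{"dx":0.43,"dy":0.98,"dz":0,"rx":0,"ry":0,"rz":0},{"dx":0.43,"dy":0.98,"dz":0,"rx":0,"ry":0,"rz":0}]' --claw 75 --newtons 30

```text
t: 1.35
tcp_pos: [0.3765, -0.3181, 0.231]
tool_rot: [0.629, 0.777, 0.0, -0.0]
force: [0.1, 0.1, -0.9]
finger_gap: 0.746
gripper_force: 0.0
```

Run:
```python
from h import *
s=sensors.sense(); m=cams.camera_model("wrist"); im=cams.snapshot("wrist"); cv2.imwrite("pics/w1.png",im[:,:,::-1])
from scipy.spatial.transform import Rotation as R
M=R.from_quat(s["tool_rot"]).as_matrix()
print(s["t"],s["tcp_pos"],"closing angle",np.arctan2(M[1,1],M[0,1]),s["q"].round(2))
for x,y,z in[(.376,-.322,.08),(.375,-.325,.0),(.329,-.256,.08)]: print(proj(m,[x,y,z]))
```

```text
1.35 [ 0.37654227 -0.31806487  0.23100232] closing angle 0.20912362853937116 [-0.93  0.35  1.76  0.    1.03 -1.14]
(np.float64(322.03083372218606), np.float64(189.2335769789811))
(np.float64(321.2012592739858), np.float64(174.65637268039399))
(np.float64(290.0967071176085), np.float64(119.25651167823884))
```

View pics/w1.png

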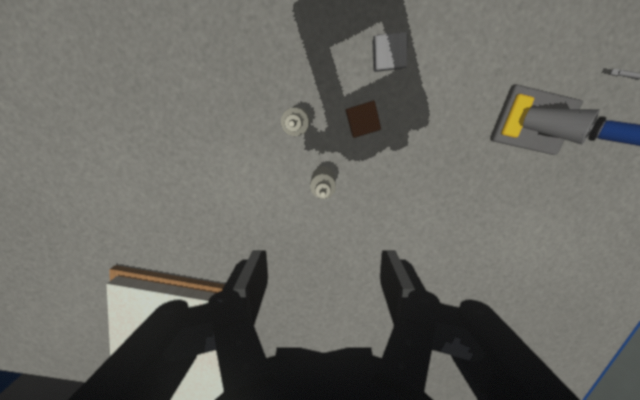

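Bottle tip is at (323,190), matching the estimate, and it is the farther of the two. Descending on it and gripping.

move_arm --targets '[{"dx":0,"dy":-0.18,"dz":-0.96,"rx":0,"ry":0,"rz":0},{"dx":0,"dy":0,"dz":-0.96,"rx":0,"ry":0,"rz":0},{"dx":0,"dy":0,"dz":-0.96,"rx":0,"ry":0,"rz":0},{"dx":0,"dy":0,"dz":-0.96,"rx":0,"ry":0,"rz":0},{"dx":0,"dy":0,"dz":-0.96,"rx":0,"ry":0,"rz":0},{"dx":0,"dy":0,"dz":-0.96,"rx":0,"ry":0,"rz":0},{"dx":0,"dy":0,"dz":-0.96,"rx":0,"ry":0,"rz":0},{"dx":0,"dy":0,"dz":-0.96,"rx":0,"ry":0,"rz":0},{"dx":0,"dy":0,"dz":-0.96,"rx":0,"ry":0,"rz":0},{"dx":0,"dy":0,"dz":0,"rx":0,"ry":0,"rz":0}]'

```text
t: 2.65
tcp_pos: [0.3756, -0.3229, 0.0138]
tool_rot: [0.629, 0.777, 0.0, -0.002]
force: [-0.3, -0.0, -0.6]
finger_gap: 0.752
gripper_force: 0.0
```

move_arm --targets '[{"dx":0,"dy":0,"dz":0,"rx":0,"ry":0,"rz":0},{"dx":0,"dy":0,"dz":0,"rx":0,"ry":0,"rz":0},{"dx":0,"dy":0,"dz":0,"rx":0,"ry":0,"rz":0},{"dx":0,"dy":0,"dz":0,"rx":0,"ry":0,"rz":0},{"dx":0,"dy":0,"dz":0,"rx":0,"ry":0,"rz":0},{"dx":0,"dy":0,"dz":0,"rx":0,"ry":0,"rz":0},{"dx":0,"dy":0,"dz":0,"rx":0,"ry":0,"rz":0},{"dx":0,"dy":0,"dz":0,"rx":0,"ry":0,"rz":0},{"dx":0,"dy":0,"dz":0,"rx":0,"ry":0,"rz":0},{"dx":0,"dy":0,"dz":0,"rx":0,"ry":0,"rz":0}]' --claw 0 --newtons 30

```text
t: 3.9
tcp_pos: [0.3769, -0.3243, 0.0163]
tool_rot: [0.629, 0.777, -0.0, 0.001]
force: [-0.0, -0.4, 6.5]
finger_gap: 0.361
gripper_force: 30.3
```

move_arm --targets '[{"dx":0,"dy":0,"dz":1,"rx":0,"ry":0,"rz":0},{"dx":0,"dy":0,"dz":1,"rx":0,"ry":0,"rz":0},{"dx":0,"dy":0,"dz":1,"rx":0,"ry":0,"rz":0},{"dx":0.3,"dy":0.9,"dz":1,"rx":0,"ry":0,"rz":0},{"dx":0.3,"dy":0.9,"dz":1,"rx":0,"ry":0,"rz":0},{"dx":0.3,"dy":0.9,"dz":0,"rx":0,"ry":0,"rz":0},{"dx":0.3,"dy":0.9,"dz":0,"rx":0,"ry":0,"rz":0},{"dx":0.3,"dy":0.9,"dz":0,"rx":0,"ry":0,"rz":0},{"dx":0.3,"dy":0.9,"dz":0,"rx":0,"ry":0,"rz":0},{"dx":0.3,"dy":0.9,"dz":0,"rx":0,"ry":0,"rz":0}]'

```text
t: 5.15
tcp_pos: [0.4289, -0.1652, 0.1404]
tool_rot: [0.629, 0.777, 0.0, -0.0]
force: [-0.2, -0.3, -0.9]
finger_gap: 0.361
gripper_force: 30.0
```

move_arm --targets '[{"dx":0.33,"dy":0.95,"dz":0,"rx":0,"ry":0,"rz":0},{"dx":0.33,"dy":0.95,"dz":0,"rx":0,"ry":0,"rz":0},{"dx":0.33,"dy":0.95,"dz":0,"rx":0,"ry":0,"rz":0},{"dx":0.33,"dy":0.95,"dz":0,"rx":0,"ry":0,"rz":0},{"dx":0.33,"dy":0.95,"dz":0,"rx":0,"ry":0,"rz":0},{"dx":0.33,"dy":0.95,"dz":0,"rx":0,"ry":0,"rz":0},{"dx":0.33,"dy":0.95,"dz":0,"rx":0,"ry":0,"rz":0},{"dx":0,"dy":0,"dz":-1,"rx":0,"ry":0,"rz":0},{"dx":0,"dy":0,"dz":-1,"rx":0,"ry":0,"rz":0},{"dx":0,"dy":0,"dz":-1,"rx":0,"ry":0,"rz":0}]'

```text
t: 6.4
tcp_pos: [0.4866, 0.0004, 0.0647]
tool_rot: [0.629, 0.777, 0.0, 0.0]
force: [0.5, -0.7, -0.1]
finger_gap: 0.367
gripper_force: 30.0
```

move_arm --targets '[{"dx":0,"dy":0,"dz":-0.5,"rx":0,"ry":0,"rz":0},{"dx":0,"dy":0,"dz":-0.5,"rx":0,"ry":0,"rz":0},{"dx":0,"dy":0,"dz":-0.5,"rx":0,"ry":0,"rz":0},{"dx":0,"dy":0,"dz":-0.2,"rx":0,"ry":0,"rz":0},{"dx":0,"dy":0,"dz":-0.22,"rx":0,"ry":0,"rz":0},{"dx":0,"dy":0,"dz":0,"rx":0,"ry":0,"rz":0},{"dx":0,"dy":0,"dz":0,"rx":0,"ry":0,"rz":0},{"dx":0,"dy":0,"dz":0,"rx":0,"ry":0,"rz":0},{"dx":0,"dy":0,"dz":0,"rx":0,"ry":0,"rz":0},{"dx":0,"dy":0,"dz":0,"rx":0,"ry":0,"rz":0}]'

```text
t: 7.65
tcp_pos: [0.4868, 0.0001, 0.0174]
tool_rot: [0.629, 0.777, 0.0, 0.0]
force: [0.3, 0.1, -1.0]
finger_gap: 0.365
gripper_force: 30.0
```

move_arm --targets '[{"dx":0,"dy":0,"dz":0,"rx":0,"ry":0,"rz":0},{"dx":0,"dy":0,"dz":0,"rx":0,"ry":0,"rz":0},{"dx":0,"dy":0,"dz":0,"rx":0,"ry":0,"rz":0},{"dx":0,"dy":0,"dz":0,"rx":0,"ry":0,"rz":0},{"dx":0,"dy":0,"dz":0,"rx":0,"ry":0,"rz":0},{"dx":0,"dy":0,"dz":0,"rx":0,"ry":0,"rz":0},{"dx":0,"dy":0,"dz":0.5,"rx":0,"ry":0,"rz":0},{"dx":0,"dy":0,"dz":1,"rx":0,"ry":0,"rz":0},{"dx":0,"dy":0,"dz":1,"rx":0,"ry":0,"rz":0},{"dx":0,"dy":0,"dz":1,"rx":0,"ry":0,"rz":0}]' --claw 75

```text
t: 8.9
tcp_pos: [0.4866, 0.0001, 0.1063]
tool_rot: [0.629, 0.777, 0.0, 0.0]
force: [0.2, 0.1, 0.1]
finger_gap: 0.751
gripper_force: 0.0
```

move_arm --targets '[{"dx":0,"dy":0,"dz":1,"rx":0,"ry":0,"rz":0},{"dx":-0.27,"dy":0.94,"dz":0.5,"rx":0,"ry":0,"rz":0},{"dx":-0.27,"dy":0.94,"dz":0.5,"rx":0,"ry":0,"rz":0},{"dx":-0.27,"dy":0.94,"dz":0.5,"rx":0,"ry":0,"rz":0},{"dx":-0.27,"dy":0.94,"dz":0.5,"rx":0,"ry":0,"rz":0},{"dx":-0.27,"dy":0.94,"dz":0.5,"rx":0,"ry":0,"rz":0},{"dx":-0.27,"dy":0.94,"dz":0,"rx":0,"ry":0,"rz":0},{"dx":0,"dy":0,"dz":0,"rx":0,"ry":0,"rz":0},{"dx":0,"dy":0,"dz":0,"rx":0,"ry":0,"rz":0},{"dx":0,"dy":0,"dz":0,"rx":0,"ry":0,"rz":0}]' --claw 90

```text
t: 10.15
tcp_pos: [0.4464, 0.1404, 0.1923]
tool_rot: [0.63, 0.777, -0.0, 0.0]
force: [0.5, 0.2, 0.5]
finger_gap: 0.899
gripper_force: 0.0
```

Run:
```python
from h import *
s=sensors.sense(); m=cams.camera_model("wrist"); im=cams.snapshot("wrist")
t=cams.snapshot("top"); b=np.full((400,800,3),0,np.uint8)
b[:,:400]=im[:,120:520]; b[:,400:]=cv2.resize(t[130:330,180:380],(400,400)); cv2.imwrite("pics/w2.png",b[:,:,::-1])
print(s["t"],s["tcp_pos"],proj(m,[.446,.141,.04]))
# dark mask in the upper part: spool flange
g=im.max(2); k=(g<60).astype(np.uint8); k[235:]=0
n,l,st,c=cv2.connectedComponentsWithStats(k)
for i in range(1,n):
    if st[i,4]>150: print(st[i],c[i].round(1),onplane(m,*c[i],.04).round(4))
```

```text
10.15 [0.4464283  0.14038241 0.19234093] (np.float64(322.9124982688103), np.float64(184.93417246096226))
[450  95  21  50 152] [458.2 118.6] [0.567  0.2382]
[   0  156   49   79 2034] [ 17.6 201.8] [0.1127 0.051 ]
[ 307  157   39   46 1233] [326.1 179.4] [0.4482 0.1478]
```

View pics/w2.png

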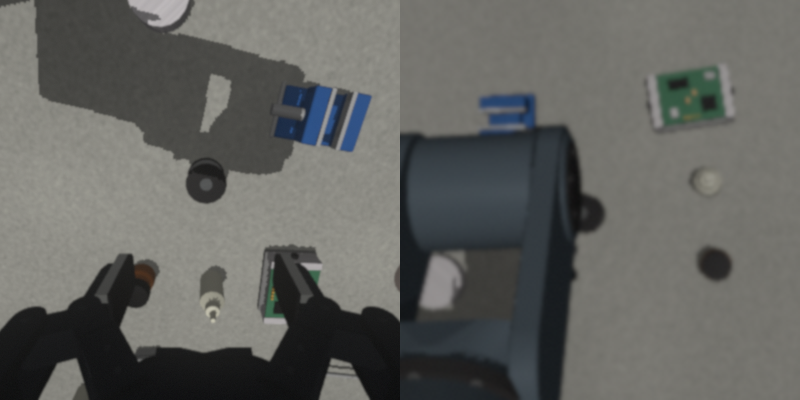

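The bottle stands upright in place, about (213,310) in the left half. The spool's top centre is at wrist pixel (326,184), close to the prediction. Gripping it.

move_arm --targets '[{"dx":0.05,"dy":0.08,"dz":-0.94,"rx":0,"ry":0,"rz":0},{"dx":0,"dy":0,"dz":-0.94,"rx":0,"ry":0,"rz":0},{"dx":0,"dy":0,"dz":-0.94,"rx":0,"ry":0,"rz":0},{"dx":0,"dy":0,"dz":-0.94,"rx":0,"ry":0,"rz":0},{"dx":0,"dy":0,"dz":-0.94,"rx":0,"ry":0,"rz":0},{"dx":0,"dy":0,"dz":-0.94,"rx":0,"ry":0,"rz":0},{"dx":0,"dy":0,"dz":-0.94,"rx":0,"ry":0,"rz":0},{"dx":0,"dy":0,"dz":-0.5,"rx":0,"ry":0,"rz":0},{"dx":0,"dy":0,"dz":-0.4,"rx":0,"ry":0,"rz":0},{"dx":0,"dy":0,"dz":0,"rx":0,"ry":0,"rz":0}]'

```text
t: 11.5
tcp_pos: [0.4474, 0.143, 0.005]
tool_rot: [0.63, 0.777, -0.0, -0.0]
force: [-1.4, 0.7, -0.3]
finger_gap: 0.899
gripper_force: 0.0
```

move_arm --targets '[{"dx":0,"dy":0,"dz":0,"rx":0,"ry":0,"rz":0},{"dx":0,"dy":0,"dz":0,"rx":0,"ry":0,"rz":0},{"dx":0,"dy":0,"dz":0,"rx":0,"ry":0,"rz":0},{"dx":0,"dy":0,"dz":0,"rx":0,"ry":0,"rz":0},{"dx":0,"dy":0,"dz":0,"rx":0,"ry":0,"rz":0},{"dx":0,"dy":0,"dz":0,"rx":0,"ry":0,"rz":0},{"dx":0,"dy":0,"dz":0,"rx":0,"ry":0,"rz":0},{"dx":0,"dy":0,"dz":0,"rx":0,"ry":0,"rz":0},{"dx":0,"dy":0,"dz":0,"rx":0,"ry":0,"rz":0},{"dx":0,"dy":0,"dz":0,"rx":0,"ry":0,"rz":0}]' --claw 0 --newtons 40

```text
t: 12.75
tcp_pos: [0.4479, 0.1432, 0.0062]
tool_rot: [0.629, 0.777, 0.001, 0.001]
force: [0.4, -0.3, 5.3]
finger_gap: 0.517
gripper_force: 40.0
```

move_arm --targets '[{"dx":0,"dy":0,"dz":1,"rx":0,"ry":0,"rz":0},{"dx":0,"dy":0,"dz":1,"rx":0,"ry":0,"rz":0},{"dx":0,"dy":0,"dz":1,"rx":0,"ry":0,"rz":0},{"dx":0.94,"dy":-0.13,"dz":0,"rx":0,"ry":0,"rz":0},{"dx":0.94,"dy":-0.13,"dz":0,"rx":0,"ry":0,"rz":0},{"dx":0.94,"dy":-0.13,"dz":0,"rx":0,"ry":0,"rz":0},{"dx":0.94,"dy":-0.13,"dz":0,"rx":0,"ry":0,"rz":0},{"dx":0.94,"dy":-0.13,"dz":0,"rx":0,"ry":0,"rz":0},{"dx":0,"dy":0,"dz":-1,"rx":0,"ry":0,"rz":0},{"dx":0,"dy":0,"dz":-1,"rx":0,"ry":0,"rz":0}]'

```text
t: 14.0
tcp_pos: [0.5652, 0.1268, 0.0299]
tool_rot: [0.629, 0.777, 0.0, 0.0]
force: [0.0, -0.3, -1.1]
finger_gap: 0.511
gripper_force: 40.9
```

move_arm --targets '[{"dx":0,"dy":0,"dz":-0.4,"rx":0,"ry":0,"rz":0},{"dx":0,"dy":0,"dz":-0.3,"rx":0,"ry":0,"rz":0},{"dx":0,"dy":0,"dz":-0.15,"rx":0,"ry":0,"rz":0},{"dx":0,"dy":0,"dz":-0.1,"rx":0,"ry":0,"rz":0},{"dx":0,"dy":0,"dz":0,"rx":0,"ry":0,"rz":0},{"dx":0,"dy":0,"dz":0,"rx":0,"ry":0,"rz":0},{"dx":0,"dy":0,"dz":0,"rx":0,"ry":0,"rz":0},{"dx":0,"dy":0,"dz":0,"rx":0,"ry":0,"rz":0},{"dx":0,"dy":0,"dz":0,"rx":0,"ry":0,"rz":0},{"dx":0,"dy":0,"dz":0,"rx":0,"ry":0,"rz":0}]'

```text
t: 15.25
tcp_pos: [0.565, 0.1269, 0.0066]
tool_rot: [0.629, 0.777, 0.0, 0.0]
force: [-0.7, -0.8, -1.5]
finger_gap: 0.514
gripper_force: 40.9
```

move_arm --targets '[{"dx":0,"dy":0,"dz":0,"rx":0,"ry":0,"rz":0},{"dx":0,"dy":0,"dz":0,"rx":0,"ry":0,"rz":0},{"dx":0,"dy":0,"dz":0,"rx":0,"ry":0,"rz":0},{"dx":0,"dy":0,"dz":0,"rx":0,"ry":0,"rz":0},{"dx":0,"dy":0,"dz":0,"rx":0,"ry":0,"rz":0},{"dx":0,"dy":0,"dz":1,"rx":0,"ry":0,"rz":0},{"dx":0,"dy":0,"dz":1,"rx":0,"ry":0,"rz":0},{"dx":0,"dy":0,"dz":1,"rx":0,"ry":0,"rz":0},{"dx":0,"dy":0,"dz":1,"rx":0,"ry":0,"rz":0},{"dx":0,"dy":0,"dz":1,"rx":0,"ry":0,"rz":0}]' --claw 90

```text
t: 16.5
tcp_pos: [0.5647, 0.1268, 0.1324]
tool_rot: [0.629, 0.777, -0.0, -0.0]
force: [0.2, 0.5, -0.2]
finger_gap: 0.899
gripper_force: 0.0
```

move_arm --targets '[{"dx":-0.87,"dy":0.8,"dz":0.5,"rx":0,"ry":0,"rz":0},{"dx":-0.87,"dy":0.8,"dz":0.5,"rx":0,"ry":0,"rz":0},{"dx":-0.87,"dy":0.8,"dz":0.5,"rx":0,"ry":0,"rz":0},{"dx":-0.87,"dy":0.8,"dz":0,"rx":0,"ry":0,"rz":0},{"dx":-0.87,"dy":0.8,"dz":0,"rx":0,"ry":0,"rz":0},{"dx":-0.87,"dy":0.8,"dz":0,"rx":0,"ry":0,"rz":0},{"dx":-0.87,"dy":0.8,"dz":0,"rx":0,"ry":0,"rz":0},{"dx":-0.87,"dy":0.8,"dz":0,"rx":0,"ry":0,"rz":0},{"dx":-0.95,"dy":1,"dz":0,"rx":0,"ry":0,"rz":0},{"dx":0,"dy":0,"dz":0,"rx":0,"ry":0,"rz":0}]' --claw 100

```text
t: 17.75
tcp_pos: [0.3631, 0.3127, 0.1686]
tool_rot: [0.628, 0.778, -0.001, -0.001]
force: [-0.3, -0.2, 0.3]
finger_gap: 0.994
gripper_force: 0.0
```

Run:
```python
from h import *
s=sensors.sense(); m=cams.camera_model("wrist"); im=cams.snapshot("wrist"); cv2.imwrite("pics/w3.png",im[:,:,::-1])
print(s["t"],s["tcp_pos"],s["q"].round(2),proj(m,[.366,.312,.028]))
k=(im.min(2)>135).astype(np.uint8)
n,l,st,c=cv2.connectedComponentsWithStats(k)
for i in range(1,n):
    if st[i,4]>500: print(st[i],c[i].round(1),onplane(m,*c[i],.028).round(4))
```

```text
17.75 [0.36314426 0.31272163 0.16858595] [0.48 0.43 1.85 0.   0.86 0.26] (np.float64(326.129945155342), np.float64(189.67670155508776))
[ 251    0  135   54 2632] [318.   23.8] [0.3263 0.4602]
[  233    23   376   334 36563] [417.3 200. ] [0.4648 0.3214]
[136 106  43  67 985] [157.8 139. ] [0.189  0.3282]
[ 10 174  49  59 891] [ 36.1 199.6] [0.0608 0.2346]
[120 187  61  38 616] [149.8 203.1] [0.1817 0.2565]
```

View pics/w3.png

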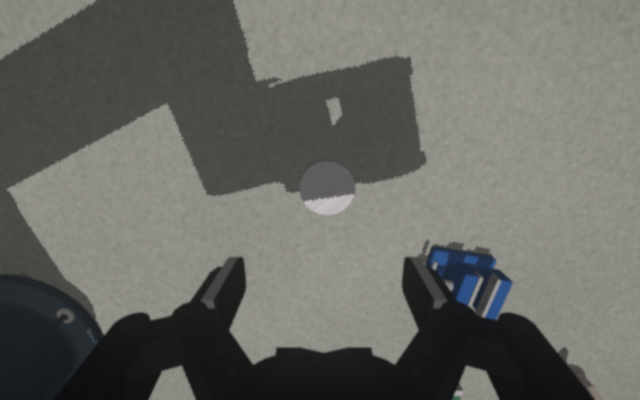

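Tin lid centre is at (327,188), within about 2 mm of the estimate. Gripping the tin.

move_arm --targets '[{"dx":0.15,"dy":0.05,"dz":-0.9,"rx":0,"ry":0,"rz":0},{"dx":0,"dy":0,"dz":-0.9,"rx":0,"ry":0,"rz":0},{"dx":0,"dy":0,"dz":-0.9,"rx":0,"ry":0,"rz":0},{"dx":0,"dy":0,"dz":-0.9,"rx":0,"ry":0,"rz":0},{"dx":0,"dy":0,"dz":-0.9,"rx":0,"ry":0,"rz":0},{"dx":0,"dy":0,"dz":-0.9,"rx":0,"ry":0,"rz":0},{"dx":0,"dy":0,"dz":-0.7,"rx":0,"ry":0,"rz":0},{"dx":0,"dy":0,"dz":-0.33,"rx":0,"ry":0,"rz":0},{"dx":0,"dy":0,"dz":-0.2,"rx":0,"ry":0,"rz":0},{"dx":0,"dy":0,"dz":0,"rx":0,"ry":0,"rz":0}]'

```text
t: 19.05
tcp_pos: [0.3711, 0.313, 0.0034]
tool_rot: [0.63, 0.777, 0.0, 0.0]
force: [-0.1, 0.7, 0.4]
finger_gap: 0.998
gripper_force: 0.0
```

move_arm --targets '[{"dx":0,"dy":0,"dz":0,"rx":0,"ry":0,"rz":0},{"dx":0,"dy":0,"dz":0,"rx":0,"ry":0,"rz":0},{"dx":0,"dy":0,"dz":0,"rx":0,"ry":0,"rz":0},{"dx":0,"dy":0,"dz":0,"rx":0,"ry":0,"rz":0},{"dx":0,"dy":0,"dz":0,"rx":0,"ry":0,"rz":0},{"dx":0,"dy":0,"dz":0,"rx":0,"ry":0,"rz":0},{"dx":0,"dy":0,"dz":0,"rx":0,"ry":0,"rz":0},{"dx":0,"dy":0,"dz":0,"rx":0,"ry":0,"rz":0},{"dx":0,"dy":0,"dz":0,"rx":0,"ry":0,"rz":0},{"dx":0,"dy":0,"dz":0,"rx":0,"ry":0,"rz":0}]' --claw 0 --newtons 40

```text
t: 20.3
tcp_pos: [0.3709, 0.3132, 0.0042]
tool_rot: [0.629, 0.777, 0.0, 0.0]
force: [-0.6, -0.5, 5.9]
finger_gap: 0.686
gripper_force: 42.4
```

move_arm --targets '[{"dx":0,"dy":0,"dz":1,"rx":0,"ry":0,"rz":0},{"dx":0,"dy":0,"dz":1,"rx":0,"ry":0,"rz":0},{"dx":0,"dy":0,"dz":1,"rx":0,"ry":0,"rz":0},{"dx":0.55,"dy":-0.95,"dz":1,"rx":0,"ry":0,"rz":0},{"dx":0.55,"dy":-0.95,"dz":1,"rx":0,"ry":0,"rz":0},{"dx":0.55,"dy":-0.95,"dz":0,"rx":0,"ry":0,"rz":0},{"dx":0.55,"dy":-0.95,"dz":0,"rx":0,"ry":0,"rz":0},{"dx":0.55,"dy":-0.95,"dz":0,"rx":0,"ry":0,"rz":0},{"dx":0.55,"dy":-0.95,"dz":0,"rx":0,"ry":0,"rz":0},{"dx":0.55,"dy":-0.95,"dz":0,"rx":0,"ry":0,"rz":0}]'

```text
t: 21.55
tcp_pos: [0.4674, 0.1461, 0.1286]
tool_rot: [0.629, 0.777, 0.0, 0.0]
force: [-0.3, 0.5, -1.4]
finger_gap: 0.681
gripper_force: 43.8
```

move_arm --targets '[{"dx":0.55,"dy":-0.95,"dz":0,"rx":0,"ry":0,"rz":0},{"dx":0.55,"dy":-0.95,"dz":0,"rx":0,"ry":0,"rz":0},{"dx":0.55,"dy":-0.95,"dz":0,"rx":0,"ry":0,"rz":0},{"dx":0.55,"dy":-0.95,"dz":0,"rx":0,"ry":0,"rz":0},{"dx":0.55,"dy":-0.95,"dz":0,"rx":0,"ry":0,"rz":0},{"dx":0.55,"dy":-0.95,"dz":0,"rx":0,"ry":0,"rz":0},{"dx":0.55,"dy":-0.95,"dz":0,"rx":0,"ry":0,"rz":0},{"dx":0.55,"dy":-0.95,"dz":0,"rx":0,"ry":0,"rz":0},{"dx":0.55,"dy":-0.95,"dz":0,"rx":0,"ry":0,"rz":0},{"dx":0.55,"dy":-0.95,"dz":0,"rx":0,"ry":0,"rz":0}]'

```text
t: 22.8
tcp_pos: [0.6051, -0.0917, 0.1283]
tool_rot: [0.629, 0.777, -0.0, -0.0]
force: [1.3, 0.2, -1.2]
finger_gap: 0.683
gripper_force: 43.8
```

move_arm --targets '[{"dx":-0.04,"dy":0.04,"dz":-1,"rx":0,"ry":0,"rz":0},{"dx":0,"dy":0,"dz":-1,"rx":0,"ry":0,"rz":0},{"dx":0,"dy":0,"dz":-1,"rx":0,"ry":0,"rz":0},{"dx":0,"dy":0,"dz":-1,"rx":0,"ry":0,"rz":0},{"dx":0,"dy":0,"dz":-0.5,"rx":0,"ry":0,"rz":0},{"dx":0,"dy":0,"dz":-0.3,"rx":0,"ry":0,"rz":0},{"dx":0,"dy":0,"dz":-0.15,"rx":0,"ry":0,"rz":0},{"dx":0,"dy":0,"dz":0,"rx":0,"ry":0,"rz":0},{"dx":0,"dy":0,"dz":0,"rx":0,"ry":0,"rz":0},{"dx":0,"dy":0,"dz":0,"rx":0,"ry":0,"rz":0}]'

```text
t: 24.05
tcp_pos: [0.604, -0.0897, 0.0051]
tool_rot: [0.629, 0.777, 0.0, 0.0]
force: [-0.1, -0.7, -1.7]
finger_gap: 0.686
gripper_force: 43.7
```

move_arm --targets '[{"dx":0,"dy":0,"dz":0,"rx":0,"ry":0,"rz":0},{"dx":0,"dy":0,"dz":0,"rx":0,"ry":0,"rz":0},{"dx":0,"dy":0,"dz":0,"rx":0,"ry":0,"rz":0},{"dx":0,"dy":0,"dz":0,"rx":0,"ry":0,"rz":0},{"dx":0,"dy":0,"dz":0,"rx":0,"ry":0,"rz":0},{"dx":0,"dy":0,"dz":1,"rx":0,"ry":0,"rz":0},{"dx":0,"dy":0,"dz":1,"rx":0,"ry":0,"rz":0},{"dx":0,"dy":0,"dz":1,"rx":0,"ry":0,"rz":0},{"dx":0,"dy":0,"dz":1,"rx":0,"ry":0,"rz":0},{"dx":0,"dy":0,"dz":1,"rx":0,"ry":0,"rz":0}]' --claw 90

```text
t: 25.3
tcp_pos: [0.6035, -0.0896, 0.1303]
tool_rot: [0.629, 0.777, -0.0, -0.0]
force: [-0.1, 0.3, -0.8]
finger_gap: 0.897
gripper_force: 0.0
```

move_arm --targets '[{"dx":-0.92,"dy":-0.34,"dz":0.3,"rx":0,"ry":0,"rz":0},{"dx":-0.92,"dy":-0.34,"dz":0.3,"rx":0,"ry":0,"rz":0},{"dx":-0.92,"dy":-0.34,"dz":0.3,"rx":0,"ry":0,"rz":0},{"dx":-0.92,"dy":-0.34,"dz":0.3,"rx":0,"ry":0,"rz":0},{"dx":-0.92,"dy":-0.34,"dz":0.3,"rx":0,"ry":0,"rz":0},{"dx":-0.92,"dy":-0.34,"dz":0,"rx":0,"ry":0,"rz":0},{"dx":-0.92,"dy":-0.34,"dz":0,"rx":0,"ry":0,"rz":0},{"dx":-0.92,"dy":-0.34,"dz":0,"rx":0,"ry":0,"rz":0},{"dx":0,"dy":0,"dz":0,"rx":0,"ry":0,"rz":0},{"dx":0,"dy":0,"dz":0,"rx":0,"ry":0,"rz":0}]' --claw 80

```text
t: 26.55
tcp_pos: [0.4205, -0.1579, 0.1673]
tool_rot: [0.63, 0.777, 0.0, 0.001]
force: [0.0, -0.8, 0.5]
finger_gap: 0.797
gripper_force: 0.0
```

Run:
```python
from h import *
s=sensors.sense(); m=cams.camera_model("wrist"); im=cams.snapshot("wrist"); t=cams.snapshot("top")
b=np.zeros((400,800,3),np.uint8); b[:,:400]=im[:,120:520]; b[:,400:]=cv2.resize(t[140:280,280:420],(400,400)); cv2.imwrite("pics/w4.png",b[:,:,::-1]); cv2.imwrite("pics/top4.png",t[:,:,::-1])
print(s["t"],s["tcp_pos"],proj(m,[.4192,-.16,.022]))
```

```text
26.55 [ 0.42048685 -0.15793631  0.16728505] (np.float64(321.4701452822867), np.float64(188.78066795705823))
```

View pics/w4.png

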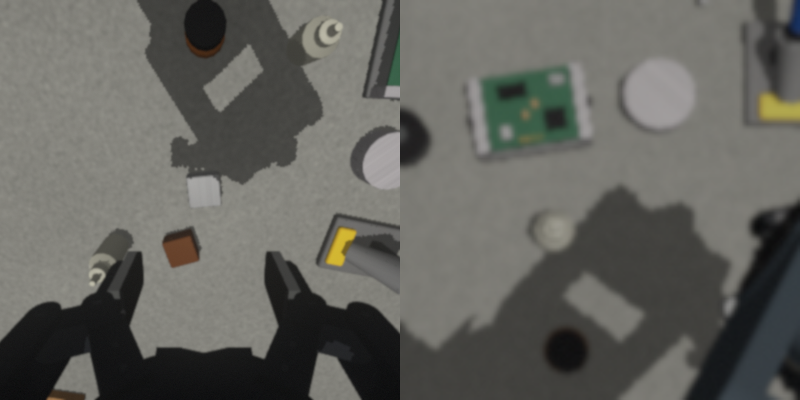

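Small steel tin top centre is at wrist (324,192), with the brown one at (301,248) left alone. The wide tin sits between holder and stand. Gripping the small tin and measuring the wide one.

move_arm --targets '[{"dx":0.03,"dy":-0.22,"dz":-0.9,"rx":0,"ry":0,"rz":0.1},{"dx":0,"dy":0,"dz":-0.9,"rx":0,"ry":0,"rz":0},{"dx":0,"dy":0,"dz":-0.9,"rx":0,"ry":0,"rz":0},{"dx":0,"dy":0,"dz":-0.9,"rx":0,"ry":0,"rz":0},{"dx":0,"dy":0,"dz":-0.9,"rx":0,"ry":0,"rz":0},{"dx":0,"dy":0,"dz":-0.9,"rx":0,"ry":0,"rz":0},{"dx":0,"dy":0,"dz":-0.6,"rx":0,"ry":0,"rz":0},{"dx":0,"dy":0,"dz":-0.3,"rx":0,"ry":0,"rz":0},{"dx":0,"dy":0,"dz":-0.22,"rx":0,"ry":0,"rz":0},{"dx":0,"dy":0,"dz":0,"rx":0,"ry":0,"rz":0}]'

```text
t: 27.9
tcp_pos: [0.4207, -0.1632, 0.004]
tool_rot: [0.609, 0.793, 0.0, 0.0]
force: [-0.7, -0.9, -0.7]
finger_gap: 0.802
gripper_force: 0.0
```

move_arm --targets '[{"dx":0,"dy":0,"dz":0,"rx":0,"ry":0,"rz":0},{"dx":0,"dy":0,"dz":0,"rx":0,"ry":0,"rz":0},{"dx":0,"dy":0,"dz":0,"rx":0,"ry":0,"rz":0},{"dx":0,"dy":0,"dz":0,"rx":0,"ry":0,"rz":0},{"dx":0,"dy":0,"dz":0,"rx":0,"ry":0,"rz":0},{"dx":0,"dy":0,"dz":0,"rx":0,"ry":0,"rz":0},{"dx":0,"dy":0,"dz":0,"rx":0,"ry":0,"rz":0},{"dx":0,"dy":0,"dz":0,"rx":0,"ry":0,"rz":0},{"dx":0,"dy":0,"dz":0,"rx":0,"ry":0,"rz":0},{"dx":0,"dy":0,"dz":0,"rx":0,"ry":0,"rz":0}]' --claw 0 --newtons 30

```text
t: 29.15
tcp_pos: [0.4208, -0.1634, 0.0046]
tool_rot: [0.609, 0.793, 0.0, 0.001]
force: [-0.1, 0.4, 6.5]
finger_gap: 0.414
gripper_force: 30.8
```

Run:
```python
from h import *
m=cams.camera_model("top")
print("wide",onplane(m,370.7,172.6,.028),"spool px?",onplane(m,334,220.5,.06)); print(sensors.sense()["tcp_pos"])
```

```text
wide [ 0.60132912 -0.08856195] spool px? [ 0.48392598 -0.00331487]
[ 0.42075173 -0.16339572  0.00463882]
```

move_arm --targets '[{"dx":0,"dy":0,"dz":1,"rx":0,"ry":0,"rz":0},{"dx":0,"dy":0,"dz":1,"rx":0,"ry":0,"rz":0},{"dx":0.91,"dy":0.37,"dz":1,"rx":0,"ry":0,"rz":0},{"dx":0.91,"dy":0.37,"dz":1,"rx":0,"ry":0,"rz":0},{"dx":0.91,"dy":0.37,"dz":0,"rx":0,"ry":0,"rz":0},{"dx":0.91,"dy":0.37,"dz":0,"rx":0,"ry":0,"rz":0},{"dx":0.91,"dy":0.37,"dz":0,"rx":0,"ry":0,"rz":0},{"dx":0.91,"dy":0.37,"dz":0,"rx":0,"ry":0,"rz":0},{"dx":0.91,"dy":0.37,"dz":0,"rx":0,"ry":0,"rz":0},{"dx":0.91,"dy":0.37,"dz":0,"rx":0,"ry":0,"rz":0}]'

```text
t: 30.4
tcp_pos: [0.6026, -0.0886, 0.1036]
tool_rot: [0.609, 0.793, -0.0, -0.001]
force: [-0.6, -0.5, -1.2]
finger_gap: 0.417
gripper_force: 30.3
```

move_arm --targets '[{"dx":0,"dy":0,"dz":-1,"rx":0,"ry":0,"rz":0},{"dx":0,"dy":0,"dz":-0.8,"rx":0,"ry":0,"rz":0},{"dx":0,"dy":0,"dz":-0.5,"rx":0,"ry":0,"rz":0},{"dx":0,"dy":0,"dz":0,"rx":0,"ry":0,"rz":0},{"dx":0,"dy":0,"dz":0,"rx":0,"ry":0,"rz":0},{"dx":0,"dy":0,"dz":0,"rx":0,"ry":0,"rz":0},{"dx":0,"dy":0,"dz":0,"rx":0,"ry":0,"rz":0},{"dx":0,"dy":0,"dz":0,"rx":0,"ry":0,"rz":0},{"dx":0,"dy":0,"dz":0,"rx":0,"ry":0,"rz":0},{"dx":0,"dy":0,"dz":0,"rx":0,"ry":0,"rz":0}]'

```text
t: 31.65
tcp_pos: [0.6025, -0.0891, 0.0466]
tool_rot: [0.609, 0.793, 0.0, 0.0]
force: [-0.5, 0.7, -0.4]
finger_gap: 0.413
gripper_force: 30.3
```

Run:
```python
from h import *
s=sensors.sense(); im=cams.snapshot("wrist"); t=cams.snapshot("side")
b=np.zeros((400,800,3),np.uint8); b[:,:400]=im[:,120:520]; b[:,400:]=cv2.resize(t[160:320,270:430],(400,400)); cv2.imwrite("pics/w5.png",b[:,:,::-1])
print(s["t"],s["tcp_pos"],s["finger_gap"]); m=cams.camera_model("wrist"); p=s["tcp_pos"]
for q in ([.6035,-.089,.028],[p[0],p[1],p[2]-.004+.022-.001]): print(proj(m,q))
```

```text
31.65 [ 0.60246166 -0.08913947  0.04658778] 0.412533609190475
(np.float64(324.68155939114075), np.float64(241.95090633426096))
(np.float64(322.9635572368205), np.float64(273.10207727793454))
```

View pics/w5.png

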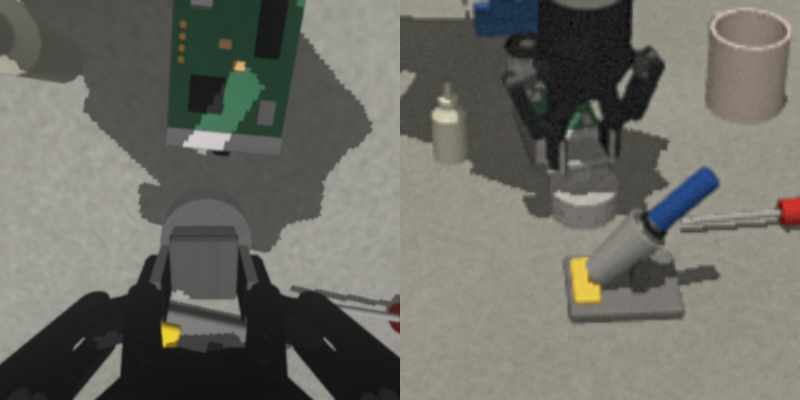

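The small tin is held level, top centre at wrist (323,268). The wide lid's centre is near (326,241), so the offset is only 2–3 mm. Nudging, lowering and releasing.

move_arm --targets '[{"dx":0.05,"dy":-0.08,"dz":-0.2,"rx":0,"ry":0,"rz":0},{"dx":0,"dy":0,"dz":-0.15,"rx":0,"ry":0,"rz":0},{"dx":0,"dy":0,"dz":-0.1,"rx":0,"ry":0,"rz":0},{"dx":0,"dy":0,"dz":-0.06,"rx":0,"ry":0,"rz":0},{"dx":0,"dy":0,"dz":0,"rx":0,"ry":0,"rz":0},{"dx":0,"dy":0,"dz":0,"rx":0,"ry":0,"rz":0},{"dx":0,"dy":0,"dz":0,"rx":0,"ry":0,"rz":0},{"dx":0,"dy":0,"dz":0,"rx":0,"ry":0,"rz":0},{"dx":0,"dy":0,"dz":0,"rx":0,"ry":0,"rz":0},{"dx":0,"dy":0,"dz":0,"rx":0,"ry":0,"rz":0}]'

```text
t: 33.0
tcp_pos: [0.6037, -0.0911, 0.0338]
tool_rot: [0.609, 0.793, 0.0, 0.0]
force: [0.2, -0.4, -1.1]
finger_gap: 0.412
gripper_force: 30.3
```

move_arm --targets '[{"dx":0,"dy":0,"dz":0,"rx":0,"ry":0,"rz":0},{"dx":0,"dy":0,"dz":0,"rx":0,"ry":0,"rz":0},{"dx":0,"dy":0,"dz":0,"rx":0,"ry":0,"rz":0},{"dx":0,"dy":0,"dz":0,"rx":0,"ry":0,"rz":0},{"dx":0,"dy":0,"dz":0,"rx":0,"ry":0,"rz":0},{"dx":0,"dy":0,"dz":0.5,"rx":0,"ry":0,"rz":0},{"dx":0,"dy":0,"dz":1,"rx":0,"ry":0,"rz":0},{"dx":0,"dy":0,"dz":1,"rx":0,"ry":0,"rz":0},{"dx":0,"dy":0,"dz":1,"rx":0,"ry":0,"rz":0},{"dx":0,"dy":0,"dz":1,"rx":0,"ry":0,"rz":0}]' --claw 75

```text
t: 34.25
tcp_pos: [0.6038, -0.0911, 0.1481]
tool_rot: [0.609, 0.793, 0.0, 0.0]
force: [0.4, -0.1, -0.5]
finger_gap: 0.75
gripper_force: 0.0
```

move_arm --targets '[{"dx":-0.8,"dy":-0.9,"dz":1,"rx":0,"ry":0,"rz":0},{"dx":-0.8,"dy":-0.9,"dz":1,"rx":0,"ry":0,"rz":0},{"dx":-0.8,"dy":-0.9,"dz":1,"rx":0,"ry":0,"rz":0},{"dx":-0.8,"dy":-0.9,"dz":0,"rx":0,"ry":0,"rz":0},{"dx":-0.8,"dy":-0.9,"dz":0,"rx":0,"ry":0,"rz":0},{"dx":-0.8,"dy":-0.9,"dz":0,"rx":0,"ry":0,"rz":0},{"dx":0,"dy":-0.9,"dz":0,"rx":0,"ry":0,"rz":0},{"dx":0,"dy":-0.9,"dz":0,"rx":0,"ry":0,"rz":0},{"dx":0,"dy":-0.9,"dz":0,"rx":0,"ry":0,"rz":0},{"dx":0,"dy":-0.9,"dz":0,"rx":0,"ry":0,"rz":0}]'

```text
t: 35.5
tcp_pos: [0.4842, -0.3177, 0.2212]
tool_rot: [0.609, 0.793, 0.0, 0.0]
force: [0.1, -0.2, 0.0]
finger_gap: 0.747
gripper_force: 0.0
```

Run:
```python
from h import *
t=cams.snapshot("top"); s=cams.snapshot("side")
b=np.zeros((600,800,3),np.uint8); b[:300]=cv2.resize(t[140:230,200:440],(800,300),interpolation=cv2.INTER_CUBIC); b[300:]=cv2.resize(s[110:290,170:470],(800,300)); cv2.imwrite("pics/f.png",b[:,:,::-1])
m=cams.camera_model("top")
for n,p in dict(wide=[.6035,-.0895,.028],small=[.6035,-.0895,.05],spool=[.566,.1265,.04],flux=[.4866,.001,.08],fluxb=[.4866,.001,.048]).items():
    u,v=proj(m,p); print(n,(u-200)/.3,(v-140)/.3)
```

```text
wide 570.330990852978 105.68225962557875
small 572.7987264641409 100.00434189943596
spool 264.53571873414074 151.17979408491522
flux 440.109691620259 262.14300280238484
fluxb 440.56761758692426 265.5805082531371
```

View pics/f.png

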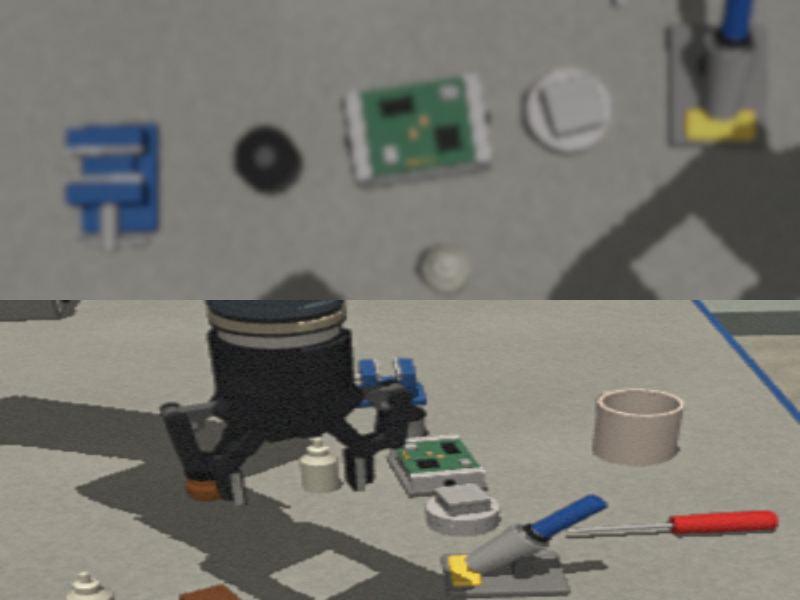

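The final picture shows the wide tin at (568,111) with the small tin centred on it to about 3 mm at (575,105). The spool is at (267,158) and the bottle at (444,268). All are upright and within about 4 mm of target, and the gripper is clear, so I'm handing in.

```bash
python3 -c "
from station import order
print(order.sign_off())"
```

```text
the job is handed in; nothing more can be done
None
```

The soldering place is set out and handed in at about 36 s: in the last pictures the wide tin (small tin on top), spool and flux bottle stood upright within about 4 mm of their marks, and the mug, screwdriver and jar were not touched; the sign-off returned no verdict.

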